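# Set up a splash shield for a dish on the filtration bench

## Task

The large glass dish is about to be stirred and will spit. Slide it along the bench, standing and without lifting it, until it stands wholly inside the ring etched on the splash shield's foot sheet, and fold the shield's clear panel up about its hinge to 70 degrees from the bench, so that it leans back 20 degrees away from the dish, and leave it there. Leave everything else on the bench where it stands.

Things in the scene. Friction and masses are not known exactly. Their poses are not given: they have to be found in the camera images.
- panel (a joint): angle of the shield's panel above the bench, rad: 0 = folded flat, grows as it is raised, 1.57 = upright, more = leaning over the ring; stops at 0 and 1.8. Starts at 0.03 to 0.4. A stiff friction hinge holds it at any angle when let go: about 0.8 N m to move it, plus up to 0.5 N m of panel weight when lifting from flat (4 to 6 N at the rail).
- hinge_mid (a point): middle of the hinge line, 38 mm above the bench, in the frame of the fixed heavy base: x along the hinge, z up; the folded panel lies to +y, the etched ring to -y. Base: grey foot bar 270 mm along x, 34 mm wide, 16 mm high, lugs to 50 mm high; at each end (x = +-140 mm) a graduated disc 68 mm across, top at 72 mm, and a black knob out to x = +-155 mm.
- rail_mid (a point): middle of the grab rail, the panel's free edge: round aluminium bar, 12 mm thick, 250 mm long, parallel to the hinge and 220 mm from it: in the hinge_mid frame at y = 220 cos(angle), z = 220 sin(angle) mm. Side bars 12 mm thick at x = +-125 mm. A downward gripper opened 30 to 50 mm straddles it, one finger through the slot; the rail can turn between the fingers.
- pane_mid (a point): middle of the clear pane, 5 mm thick, 238 mm along the hinge, reaching from 14 to 160 mm from the hinge; its outer edge carries a 9 mm thick aluminium trim. Between that trim and the rail is an open hand slot 54 mm wide and 238 mm long. Axes: x along the hinge, y away from it in the pane's plane, z out of the pane (up when folded flat).
- ring_mid (a point): centre of the dark ring (145 mm inside diameter) etched on the thin aluminium foot sheet (290 x 178 mm, 0.6 mm, lies flush, no edge to catch on), at bench height, 95 mm from the hinge line on its -y side; axes as hinge_mid
- dish: the large open glass dish with a white stir bar in it: straight wall 4 mm thick, 115 mm outside diameter, 60 mm tall, 0.2 to 0.42 kg, loose; origin: centre of its underside. It stands in one of two places, the small dish in the other, on the ring's side of the shield, nothing between it and the ring. Too wide to grip across; slides well when pushed low, with two spread fingers or one.
- small_dish: bystander: open round glass dish, 70 mm across and 40 mm tall, loose; it and the large dish may stand in either of two places; origin: centre of its underside
- wash_bottle: bystander: white plastic wash bottle with red cap and spout, 70 mm across, 190 mm tall, loose; origin: centre of its underside
- filter_flask: bystander: conical glass flask with bung and clear funnel on top, 84 mm across the base, 215 mm tall, loose; origin: centre of its underside
- beaker: bystander: glass beaker, 68 mm across, 90 mm tall, loose; origin: centre of its underside
- dropper: bystander: glass dropper with red bulb, 155 mm long, 17 mm thick, lying, loose; origin: on the bench under its middle, x along it towards the tip
- vial: bystander: small amber vial with white cap, 28 mm across, 55 mm tall, loose; origin: centre of its underside
- petri: bystander: closed petri dish, 90 mm across, 15 mm tall, loose; origin: centre of its underside

How it is judged:
By the outcome, as a careful person would: the job done as asked, in the order asked, and still so for the second after the job is handed in, with the robot touching nothing.
It also fails if it takes over 58 s, if anything falls off the work surface, if the arm or the gripper's body presses on something with over 40 N, if the wrist force passes 120 N, or if a joint passes its speed limit or range.

## Robot

A 6-joint arm with a two-finger parallel gripper is mounted at the origin on the work surface. World frame = base frame: x ahead of the robot, y to its left, z up, the work surface at z = 0. Lengths are in m, angles in rad, forces in N, time in s.
With the tool pointing down it reaches from about 0.325 to 0.9 m from the base axis. Payload 3.5 kg.
Tool frame: the origin (TCP) lies midway between the tips of the shut fingers; the grasp point (between the pads) lies manip.grip_depth behind it (manip.grip_depth is the distance from the TCP to the grasp point, in m); z points along the fingers, y is the line along which they close (so a half turn about z gives the same grasp; the last joint's range is limited). The gripper opens to 85 mm and grips with 20 to 120 N. Pads are 22 mm wide; open, the fingers measure 114 mm over their backs; the gripper's body (76 mm by 85 mm) begins 54 mm behind the grasp point. The pads swing forward as they close: fully open they stand 13 mm farther back than shut.
Start: joints at [-1.295, 0.276, -0.026, 1.268, 0, 1.467], TCP at [0.231, -0.581, 0.193] pointing down, gripper open.
Joint ranges: [-3.12, 3.12], [-0.85, 1.88], [-1.08, 1.24], [-1.95, 2.15], [-1.57, 1.53], [-3.14, 3.14]. Speed limits (rad/s): [2.57, 2.57, 3.14, 3.14, 3.14, 3.14].

## Interface

Orientations are given as a rotation vector (axis times angle).
In Python, from bench import get_state, vision, workorder, manip gives the robot as it stands.
- The arm moves only by the shell command python3 -m crank 'ROWS' [OPENING]. ROWS is JSON, a list that holds one entry, the list of rows, each a list of 4 numbers: the shift along the tool's x, y, z normalised to -1 to 1, where 1 is 0.03 m, then the turn about the tool's z normalised to -1 to 1, where 1 is 6 degrees. In form: [[[tx, ty, tz, spin], ...]]. A call has 1 to 5 rows; each row shifts and turns the commanded pose from where the row before left it, along the tool's axes as they then stand; what a row does not reach is not made up. A row lasts 1/12 s, in which the tool goes at most 41.7 mm and 7.16 degrees, less where a joint would pass 70% of its speed; a pose out of reach is approached as far as the arm can. A call with a number of a shift or a turn outside -1 to 1 is refused whole. A call with a gripper value outside its range is refused whole. OPENING is the finger opening in mm, from 0 to 85.4, set as the call begins (- or left out, the last holds). The fingers move at their own pace and stop on an object; the grip force is fixed at half the most. Time passes only in rows, so rows that do not move let the fingers close. It gives the time, the measured TCP pose, the force, the opening and the grip force at its end, in the units of the state.
- get_state(): the state, without advancing time (a new reading comes with each control period).
- vision.camera(name): name is "side" or "top" or "wrist"; returns (picture, depth): 420x560x3 uint8, red, green, blue; 420x560 float32, m along the optical axis (not along the pixel's ray), 0 where there is no reading.
- vision.camera_params(name): a dict with "intrinsics" (3x3 intrinsics, pixels), "rvec" (rotation vector, rad) and "tvec" (3), from world to camera coordinates, as OpenCV has them. Camera axes: x right, y down, z forward; pixel columns grow to the right and rows downward; lengths in m; the calibration is good to about 2 mm. The wrist camera is an equidistant fisheye: a pixel r from the principal point sees the ray r / f radians off the axis. A picture is of the moment at which its call begins: read the wrist's pose just before it. camera_params takes no time and is no camera call; for the wrist camera it gives the pose at the moment of the call.
- workorder.close_job(): hands the job in; it is judged then, once.
The state is a dict: "clock": time; "joints": joint angles; "joint_velocities": joint speeds; "effort": joint torques, N m; "tcp_pos": TCP position; "tcp_rot": TCP orientation; "wrist_force": force on the tool from outside, world axes, zero at the start; "moment": the same for the moment, N m; "opening": finger opening in m; "grasp_force": force on a finger pad.
Only numpy, scipy, OpenCV 4.12 (cv2) and the standard library are available. Lean on these libraries where they do the work, as an engineer would, in place of code of your own. Each camera call takes 0.05 s, during which the arm holds its last target. There are 200 camera calls.

## Working session

There is one attempt and no reset: what is moved stays moved. The work goes in short steps, Python scripts to look and compute and a shell command to move; the robot and the scene stay as the last step left them, time stands still between calls to the robot, and variables do not carry over. Pictures are saved under pics/ and viewed, at most 10 in all, crops included, and the job is handed in when it is done.

```bash
ls; mkdir -p pics; python3 - <<'E'
from bench import get_state, vision, workorder, manip
import cv2,numpy as np
print(get_state()); print(manip.grip_depth)
for n in ["top","side"]:
    p,d=vision.camera(n); cv2.imwrite(f"pics/{n}0.png",p[:,:,::-1]); np.savez(f"{n}0.npz",p=p,d=d)
    c=vision.camera_params(n); print(n,c)
    R=cv2.Rodrigues(np.array(c['rvec'],float))[0]; print(-R.T@np.array(c['tvec']).ravel(), R)
E
```

```text
pics
{'clock': 0.0, 'joints': array([-1.29537170e+00,  2.77175553e-01, -2.78920359e-02,  1.26799988e+00,
       -2.13540865e-05,  1.46737716e+00]), 'joint_velocities': array([-0.00014968,  0.0007733 ,  0.00071597,  0.00084608,  0.00158885,
       -0.00021951]), 'effort': array([-1.64865618e-03, -4.45510912e+01,  2.95199972e+01,  1.64751057e-02,
       -2.72774537e-05, -9.86053863e-06]), 'tcp_pos': array([ 0.23088915, -0.57985179,  0.19152813]), 'tcp_rot': array([-3.08317928e+00, -5.91108453e-01,  3.39611534e-04]), 'wrist_force': array([0.74683845, 0.30380955, 0.36338743]), 'moment': array([ 0.02338639, -0.00201771, -0.00737402]), 'grasp_force': 0.0, 'opening': 0.08522960235580522}
0.0187
top {'intrinsics': array([[533.49085167,   0.        , 285.42442955],
       [  0.        , 533.49085167, 212.53391823],
       [  0.        ,   0.        ,   1.        ]]), 'rvec': array([ 2.17902502, -2.17768032,  0.07883165]), 'tvec': array([0.09295361, 0.5886994 , 1.21718121])}
[0.49129556 0.0855904  1.26017475] [[ 8.60127237e-04 -9.99980536e-01 -6.17966301e-03]
 [-9.96916342e-01 -3.72558956e-04 -7.84708153e-02]
 [ 7.84669856e-02  6.22810193e-03 -9.96897258e-01]]
side {'intrinsics': array([[408.30956415,   0.        , 281.34059605],
       [  0.        , 408.30956415, 208.8793589 ],
       [  0.        ,   0.        ,   1.        ]]), 'rvec': array([ 0.16654597, -2.74440508,  1.38741504]), 'tvec': array([0.60474655, 0.04165502, 1.20644549])}
[0.47765295 1.01428743 0.7523516 ] [[-0.99224043 -0.12416602 -0.00645967]
 [-0.06841585  0.58863317 -0.80550001]
 [ 0.10381811 -0.79880773 -0.59256056]]
```

View pics/top0.png

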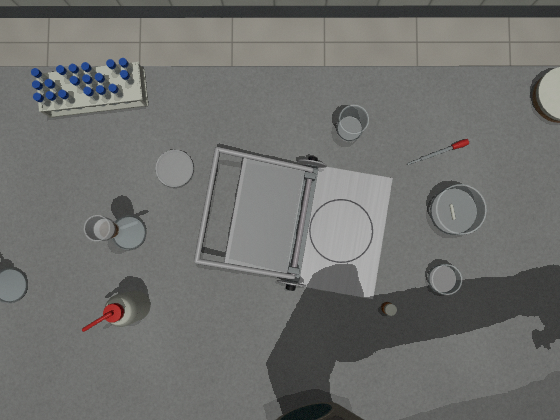

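View pics/side0.png

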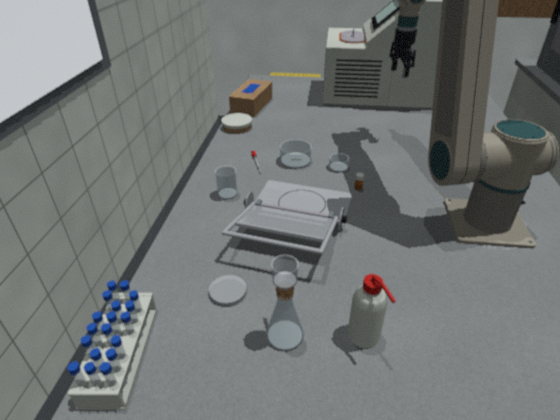

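```bash
cat > h.py <<'E'
import numpy as np,cv2
from bench import vision,get_state
def cam(n):
    c=vision.camera_params(n);R=cv2.Rodrigues(np.array(c['rvec'],float))[0];t=np.array(c['tvec'],float).ravel()
    return c['intrinsics'],R,t
def rays(n,uv):
    K,R,t=cam(n);uv=np.atleast_2d(np.array(uv,float))
    d=(np.c_[uv,np.ones(len(uv))]@np.linalg.inv(K).T)@R
    return -R.T@t,d
def onz(n,uv,z):
    C,d=rays(n,uv);return C+d*((z-C[2])/d[:,2])[:,None]
def proj(n,P):
    K,R,t=cam(n);q=(np.atleast_2d(P)@R.T+t)@K.T;return q[:,:2]/q[:,2:]
def tri(uvt,uvs):
    A=[];b=[]
    for n,uv in(("top",uvt),("side",uvs)):
        C,d=rays(n,uv);d=d[0]/np.linalg.norm(d[0]);M=np.eye(3)-np.outer(d,d);A.append(M);b.append(M@C)
    return np.linalg.lstsq(np.vstack(A),np.hstack(b),rcond=None)[0]
E
python3 - <<'E'
from h import *
p=np.load('top0.npz')['p'][:,:,::-1];s=np.load('side0.npz')['p'][:,:,::-1]
a=cv2.resize(p[130:320,190:500],None,fx=2.5,fy=2.5,interpolation=cv2.INTER_CUBIC);cv2.imwrite('pics/topc.png',a)
b=cv2.resize(s[130:270,180:380],None,fx=4,fy=4,interpolation=cv2.INTER_CUBIC);cv2.imwrite('pics/sidec.png',b)
E
```

```text
(no output)
```

View pics/topc.png

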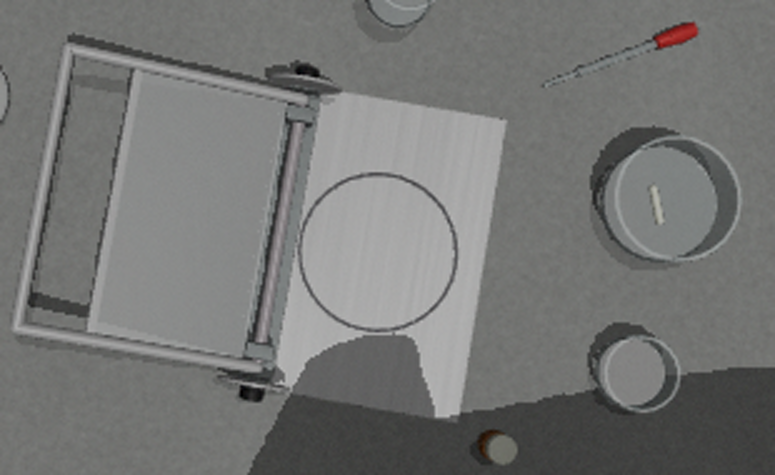

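View pics/sidec.png

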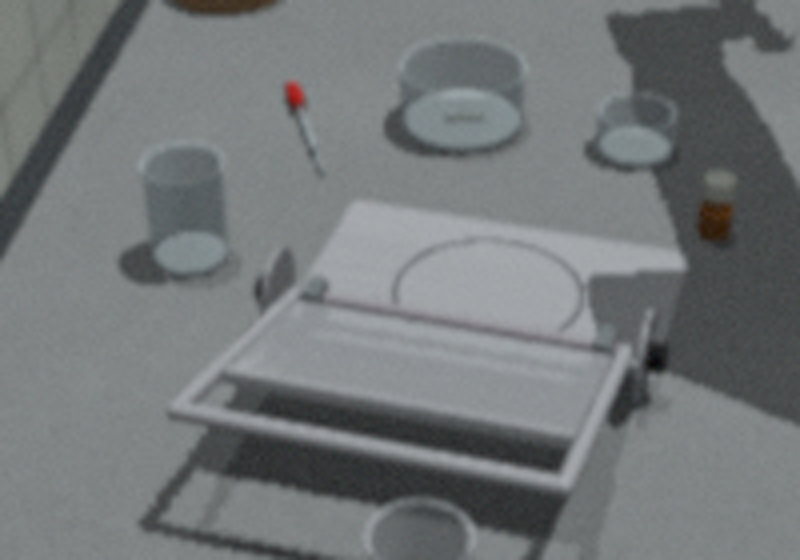

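The top crop shows the ring near (379,252), the large dish rim near (679,198), the rail from (70,46) to (18,328). In the side crop, the rail runs from (178,410) to (568,486).

```bash
python3 - <<'E'
from h import *
p=np.load('top0.npz')['p'];z=np.load('top0.npz')['d']
T=lambda x,y:(x/2.5+190-.3,y/2.5+130-.3); S=lambda x,y:(x/4+180-.4,y/4+130-.4)
g=cv2.cvtColor(p,cv2.COLOR_RGB2GRAY).astype(float)
def circ(c,zz,rlo,rhi,sign,n=120,thr=12):
    # extremal gray along radial search about centre (world circle), robust circle fit
    c=np.array(c,float)
    for it in range(3):
        P=[];rs=np.arange(rlo,rhi,.0005)
        for a in np.linspace(0,2*np.pi,n,endpoint=False):
            pts=np.c_[c[0]+rs*np.cos(a),c[1]+rs*np.sin(a),np.full(len(rs),zz)]
            uv=proj('top',pts).astype(np.float32)
            v=cv2.remap(g.astype(np.float32),uv[None,:,0],uv[None,:,1],cv2.INTER_LINEAR)[0]*sign
            k=v.argmax()
            if v[k]-np.median(v)>thr: P.append(pts[k,:2])
        P=np.array(P);w=np.ones(len(P),bool)
        for _ in range(4):
            A=np.c_[2*P[w],np.ones(w.sum())];s=np.linalg.lstsq(A,(P[w]**2).sum(1),rcond=None)[0]
            r=np.sqrt(s[2]+s[0]**2+s[1]**2);e=abs(np.hypot(*(P-s[:2]).T)-r);w=e<max(.0015,2*np.median(e))
        c=s[:2]
    return c,r,w.sum(),np.median(e)
r0=onz('top',T(379,252),0)[0];print('ring',circ(r0,0,.06,.085,-1))
d0=onz('top',T(679,198),.06)[0];print('dish rim',d0,circ(d0,.06,.045,.065,1))
b0=onz('top',T(661,202),0.004)[0];print('dish base guess',b0)
s0=onz('top',T(643,373),.04)[0];print('small',s0)
print('dish tri base',tri(T(661,202),S(462,118)))
for a,b in(((679,198),(462,72)),):print('rim tri',tri(T(*a),S(*b)))
for n,a,b in(('railL',(70,46),(178,410)),('railR',(18,328),(568,486))):print(n,tri(T(*a),S(*b)))
print('vial',onz('top',T(500,450),.055)); print('dropper tip,bulb',onz('top',T(545,86),.005),onz('top',T(680,35),.01))
print('beaker top',onz('top',(353,120),.09))
# sheet corners far, hinge knobs
print('sheet',onz('top',[T(505,120),T(456,418)],0)); print('knobs',onz('top',[T(307,68),T(250,394)],.038))
for u,v in((T(70,46)),(T(18,328)),T(44,190)):
    W=z[int(v)-2:int(v)+3,int(u)-2:int(u)+3];print(W.min())
print('pivots',tri(T(303,88),S(300,290)))
E
```

```text
ring (array([ 0.54829524, -0.03706973]), np.float64(0.0739887502790907), np.int64(116), np.float64(0.0004934204472845996))
dish rim [ 0.59412438 -0.30320693  0.06      ] (array([ 0.59429289, -0.30215876]), np.float64(0.05523918178220267), np.int64(112), np.float64(0.00026897944932331025))
dish base guess [ 0.59513014 -0.30431004  0.004     ]
small [ 0.43650274 -0.2731192   0.04      ]
dish tri base [ 0.59553404 -0.30322614  0.00742195]
rim tri [ 0.59585115 -0.30519376  0.05374835]
railL [0.72513204 0.24278613 0.09488706]
railR [0.47694245 0.28551854 0.0951675 ]
vial [[ 0.36875896 -0.13974947  0.055     ]]
dropper tip,bulb [[ 0.70552211 -0.19671625  0.005     ]] [[ 0.75348809 -0.32422086  0.01      ]]
beaker top [[ 0.79034804 -0.05754567  0.09      ]]
sheet [[ 0.67369809 -0.15927521  0.        ]
 [ 0.39270121 -0.10936027  0.        ]]
knobs [[0.71678216 0.03062032 0.038     ]
 [0.41704072 0.0833614  0.038     ]]
1.1735234
1.1541483
1.1631747
pivots [0.6913501  0.0341671  0.04421825]
```

```bash
Z='[0,0,0,-1]'; python3 -m crank '[[[0,0,0,-1],[0,0,0,-1],[0,0,0,-1],[0,0,0,-1],[0,0,0,-1]]]' 85; python3 -m crank '[[[0,0,0,-1],[0,0,0,-1],[0,0,0,-1],[0,0,0,-1],[0,0,0,-1]]]'; python3 -m crank '[[[0,0,0,-1],[0,0,0,-1],[0,0,0,-1],[0,0,0,0]]]'
cat >> h.py <<'E'
def go(target,yaw_y=None):
    "print shift (rows units) in tool axes to target TCP, and spin units to bring tool y to yaw"
    s=get_state();R=cv2.Rodrigues(s['tcp_rot'])[0];e=np.array(target)-s['tcp_pos']
    print('t',round(s['clock'],2),'tcp',s['tcp_pos'].round(4),'F',s['wrist_force'].round(1),'units',(R.T@e/.03).round(2),'yaw y',np.degrees(np.arctan2(R[1,1],R[0,1])).round(2),'tilt',R[:,2].round(3),'J',s['joints'].round(2))
    if yaw_y is not None: print('spin units',round(((np.degrees(np.arctan2(R[1,1],R[0,1]))-yaw_y+180)%360-180)/6,2))
E
python3 -c "
from h import *
d=np.array([-.0463,.265,0]);d/=np.linalg.norm(d);c=np.array([.5945,-.302,.0])
print(d);go(c-.1*d+[0,0,.1],9.9);go(c-.1*d+[0,0,.004])"
```

```text
clock: 0.52
tcp_pos: [0.231, -0.5802, 0.192]
tcp_rot: [-2.822, -1.377, -0.0]
wrist_force: [0.0, -0.2, -0.2]
opening: 0.085
grasp_force: 0.0
clock: 0.93
tcp_pos: [0.231, -0.5802, 0.192]
tcp_rot: [-2.37, -2.06, -0.001]
wrist_force: [-0.1, -0.3, -1.1]
opening: 0.0856
grasp_force: 0.0
clock: 1.27
tcp_pos: [0.231, -0.5802, 0.192]
tcp_rot: [-2.023, -2.402, -0.001]
wrist_force: [-0.1, 0.5, 0.8]
opening: 0.0849
grasp_force: 0.0
[-0.17210981  0.98507777  0.        ]
t 1.27 tcp [ 0.231  -0.5802  0.192 ] F [-0.1  0.5  0.8] units [ 3.74 13.53  3.07] yaw y 9.8 tilt [-0.     0.001 -1.   ] J [-1.3   0.28 -0.03  1.27 -0.    0.1 ]
spin units -0.02
t 1.27 tcp [ 0.231  -0.5802  0.192 ] F [-0.1  0.5  0.8] units [ 3.73 13.53  6.27] yaw y 9.8 tilt [-0.     0.001 -1.   ] J [-1.3   0.28 -0.03  1.27 -0.    0.1 ]
```

```bash
python3 -m crank '[[[0.2,0.9,0,0],[0.2,0.9,0,0],[0.2,0.9,0,0],[0.2,0.9,0,0],[0.2,0.9,0,0]]]' >/dev/null; python3 -m crank '[[[0.25,0.9,0.2,0],[0.25,0.9,0.2,0],[0.25,0.9,0.2,0],[0.25,0.9,0.2,0],[0.25,0.9,0.2,0]]]' >/dev/null; python3 -m crank '[[[0.3,0.9,0.3,0],[0.3,0.9,0.3,0],[0.3,0.9,0.3,0],[0.3,0.9,0.3,0],[0.3,0.9,0.3,0]]]'; python3 -m crank '[[[0,0,0.3,0],[0,0,0,0],[0,0,0,0]]]'; python3 -c "
from h import *
d=np.array([-.172,.985,0]);c=np.array([.5945,-.302,.0])
go(c-.1*d+[0,0,.1],9.9);go(c-.1*d+[0,0,.004])"
```

```text
clock: 2.52
tcp_pos: [0.6122, -0.4005, 0.1167]
tcp_rot: [-2.029, -2.398, 0.0]
wrist_force: [0.1, -0.4, 0.4]
opening: 0.0851
grasp_force: 0.0
clock: 2.77
tcp_pos: [0.6103, -0.401, 0.1074]
tcp_rot: [-2.025, -2.398, 0.001]
wrist_force: [-0.4, 0.3, -0.2]
opening: 0.085
grasp_force: 0.0
t 2.77 tcp [ 0.6103 -0.401   0.1074] F [-0.4  0.3 -0.2] units [0.01 0.05 0.25] yaw y 9.63 tilt [-0.003  0.001 -1.   ] J [-0.67  0.51  0.13  1.19 -0.    0.73]
spin units -0.04
t 2.77 tcp [ 0.6103 -0.401   0.1074] F [-0.4  0.3 -0.2] units [0.   0.06 3.45] yaw y 9.63 tilt [-0.003  0.001 -1.   ] J [-0.67  0.51  0.13  1.19 -0.    0.73]
```

```bash
python3 -m crank '[[[0,0.05,0.8,0],[0,0,0.8,0],[0,0,0.8,0],[0,0,0.6,0],[0,0,0.4,0]]]'; python3 -m crank '[[[0.4,0,0,0],[0.4,0,0,0],[0.3,0,0,0],[0.2,0,0,0],[0.2,0,0,0]]]'; python3 -m crank '[[[0.2,0,0,0],[0.2,0,0,0],[0.2,0,0,0],[0.2,0,0,0],[0.2,0,0,0]]]';  python3 -m crank '[[[0.2,0,0,0],[0.2,0,0,0],[0.2,0,0,0],[0.1,0,0,0],[0,0,0,0]]]'; python3 - <<'E'
from h import *
go(np.array([.5483,-.0371,.004])-.05*np.array([-.172,.985,0]),9.9)
p,d=vision.camera('top');cv2.imwrite('pics/top1.png',cv2.resize(p[100:340,180:540,::-1],None,fx=2,fy=2,interpolation=cv2.INTER_CUBIC))
E
```

```text
clock: 3.18
tcp_pos: [0.6106, -0.4016, 0.0051]
tcp_rot: [-2.027, -2.396, 0.001]
wrist_force: [-0.0, 0.5, -0.4]
opening: 0.085
grasp_force: 0.0
clock: 3.6
tcp_pos: [0.6062, -0.3564, 0.0087]
tcp_rot: [2.023, 2.4, 0.0]
wrist_force: [0.3, -0.6, 0.5]
opening: 0.0851
grasp_force: 0.0
clock: 4.02
tcp_pos: [0.6016, -0.329, 0.0084]
tcp_rot: [2.023, 2.398, -0.002]
wrist_force: [1.1, -3.6, 5.7]
opening: 0.0856
grasp_force: 2.7
clock: 4.43
tcp_pos: [0.5947, -0.3038, 0.0052]
tcp_rot: [-2.021, -2.398, -0.001]
wrist_force: [-0.4, 0.2, -1.0]
opening: 0.0848
grasp_force: 0.0
t 4.43 tcp [ 0.5947 -0.3038  0.0052] F [-0.4  0.2 -1. ] units [ 7.36 -0.01  0.07] yaw y 9.77 tilt [-0.004  0.004 -1.   ] J [-0.57  0.5  -0.13  0.95  0.    0.83]
spin units -0.02
```

View pics/top1.png

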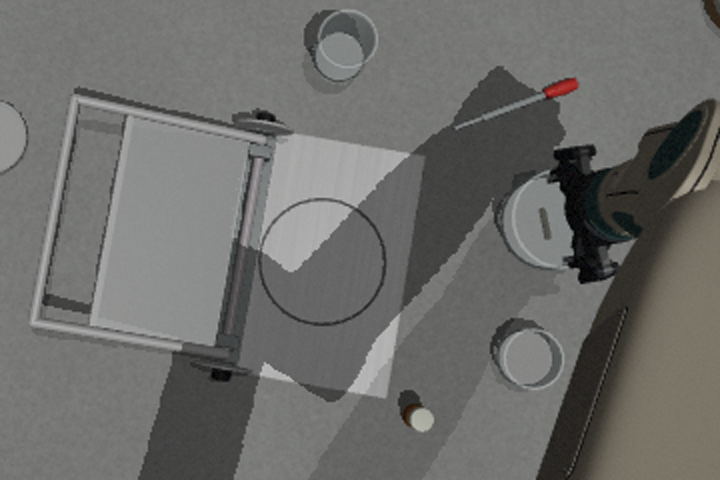

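The dish is nested between the fingers: its leading rim is at (501,222) and the ring at (322,262). I'll keep pushing and stop short to measure.

```bash
python3 -m crank '[[[0.25,0,0,0],[0.25,0,0,0],[0.25,0,0,0],[0.25,0,0,0],[0.25,0,0,0]]]' >/dev/null; python3 -m crank '[[[0.25,0,0,0],[0.25,0,0,0],[0.25,0,0,0],[0.25,0,0,0],[0.25,0,0,0]]]'; python3 -m crank '[[[0.25,0,0,0],[0.25,0,0,0],[0.25,0,0,0],[0.25,0,0,0],[0.25,0,0,0]]]';  python3 -m crank '[[[0.25,0,0,0],[0.25,0,0,0],[0.25,0,0,0],[0.25,0,0,0],[0.25,0,0,0]]]' >/dev/null; python3 -m crank '[[[0.2,0,0,0],[0.2,0,0,0],[0.1,0,0,0],[0,0,0,0]]]'; python3 - <<'E'
from h import *
go(np.array([.5483,-.0371,.004])-.05*np.array([-.172,.985,0]),9.9)
p,d=vision.camera('top');cv2.imwrite('pics/top2.png',cv2.resize(p[160:310,260:460,::-1],None,fx=4,fy=4,interpolation=cv2.INTER_CUBIC))
E
```

```text
clock: 5.32
tcp_pos: [0.5839, -0.232, 0.0068]
tcp_rot: [2.025, 2.401, -0.0]
wrist_force: [-0.3, -0.8, -0.6]
opening: 0.0851
grasp_force: 0.8
clock: 5.73
tcp_pos: [0.5776, -0.1951, 0.0068]
tcp_rot: [2.026, 2.401, -0.0]
wrist_force: [0.5, -1.5, -0.8]
opening: 0.085
grasp_force: 0.8
clock: 6.48
tcp_pos: [0.5686, -0.143, 0.0067]
tcp_rot: [-2.024, -2.402, -0.001]
wrist_force: [-0.8, -0.0, -0.8]
opening: 0.0851
grasp_force: 0.5
t 6.48 tcp [ 0.5686 -0.143   0.0067] F [-0.8 -0.  -0.8] units [ 1.93 -0.06  0.09] yaw y 9.75 tilt [-0.     0.001 -1.   ] J [-0.36  0.37 -0.33  0.88  0.    1.04]
spin units -0.03
```

View pics/top2.png

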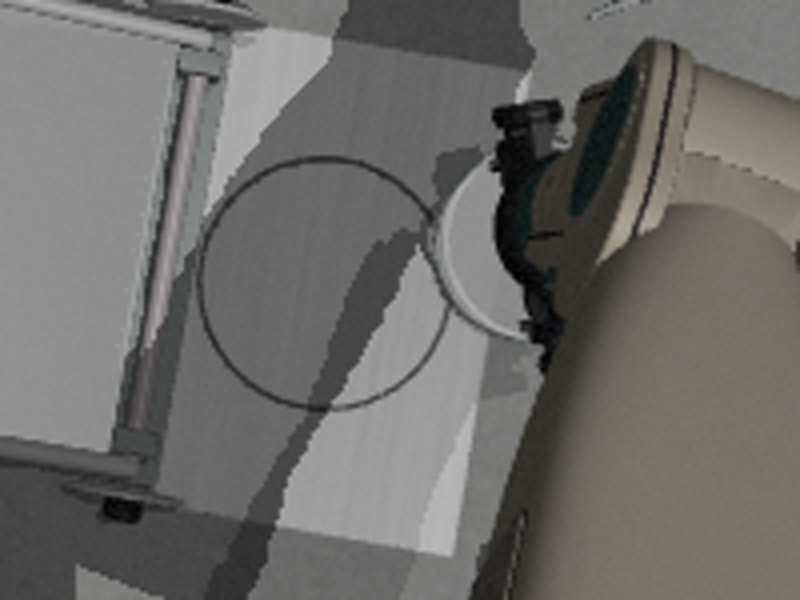

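The leading rim arc runs through (490,157), (437,240), (500,333), just outside the ring. I'll fit it.

```bash
python3 - <<'E'
from h import *
q=np.array([(490,157),(455,185),(440,215),(436,240),(444,275),(465,308),(500,333)])/4+[260,160]-.37
P=onz('top',q,.06)[:,:2]
from scipy.optimize import least_squares
r=least_squares(lambda c:np.hypot(*(P-c).T)-.0565,P.mean(0)-[0,.05]);print(r.x,r.fun.round(4))
e=np.array([.5483,-.0371])-r.x;d=np.array([-.172,.985]);print('along,lat units',(e@d/.03),(e@[.985,.172])/.03)
E
```

```text
[ 0.56867712 -0.15182298] [-0.0016  0.      0.0007  0.001  -0.0001 -0.0007 -0.0007]
along,lat units 3.883566749021653 -0.011303807551829435
```

The offset between the tool and the dish is odd, because the fingers appear beside the dish's centre. I'll look from the side.

```bash
python3 - <<'E'
from h import *
p,d=vision.camera('side');w,_=vision.camera('wrist')
a=cv2.resize(p[100:250,220:400,::-1],(480,400),interpolation=cv2.INTER_CUBIC)
b=cv2.resize(w[:,:,::-1],None,fx=.57,fy=.57);c=np.zeros((400,800,3),np.uint8);c[:,:480]=a;c[:b.shape[0],480:480+b.shape[1]]=b[:,:320];cv2.imwrite('pics/sw2.png',c)
E
```

```text
(no output)
```

View pics/sw2.png

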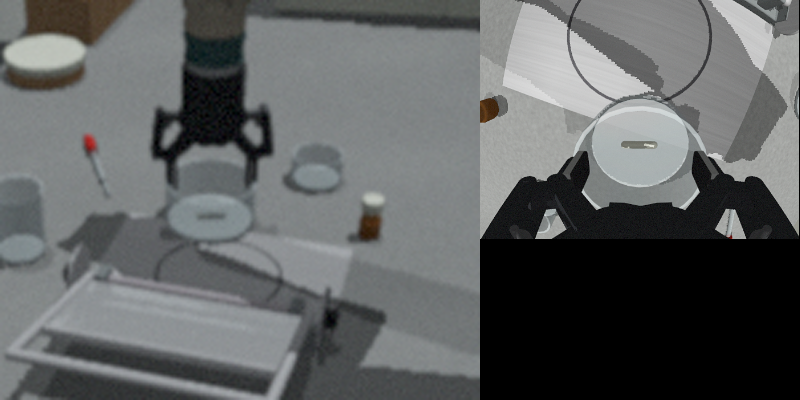

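```bash
python3 -c "
from h import *
print(onz('side',[(298.4,181)],.004), onz('side',[(220+211*.375-.3,100+183*.375-.3)],.06))
print('tips',proj('top',[get_state()['tcp_pos']]))"
```

```text
[[ 0.57092461 -0.16033618  0.004     ]] [[ 0.56962422 -0.15025396  0.06      ]]
tips [[386.31236808 221.57330863]]
```

```bash
python3 - <<'E'
from h import *
w,_=vision.camera('wrist');cv2.imwrite('pics/w3.png',cv2.resize(w[140:420,130:440,::-1],(664,600),interpolation=cv2.INTER_CUBIC))
E
```

```text
(no output)
```

View pics/w3.png

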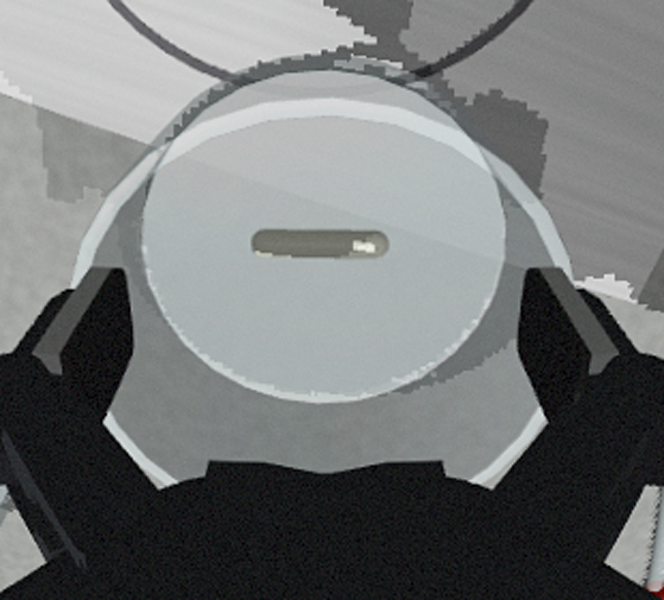

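```bash
python3 - <<'E'
from h import *
s=get_state();R=cv2.Rodrigues(s['tcp_rot'])[0]
for h in (0.0,-.013,-.03,-.05):
  P=[s['tcp_pos']+R@np.array([0,k,h]) for k in(-.05,.05)]
  q=proj('side',P);print(h,((q-[220,100])/.375).round(0).tolist())
q=proj('side',onz('top',[(0,0)],0)*0+np.array([[.569+.0575*np.cos(a),-.152+.0575*np.sin(a),z] for z in(0,.06) for a in(0,np.pi/2,np.pi,-np.pi/2)]));print(((q-[220,100])/.375).round(0).tolist())
E
```

```text
0.0 [[249.0, 220.0], [170.0, 222.0]]
-0.013 [[249.0, 211.0], [170.0, 214.0]]
-0.03 [[250.0, 200.0], [170.0, 202.0]]
-0.05 [[251.0, 186.0], [170.0, 188.0]]
[[165.0, 219.0], [206.0, 247.0], [255.0, 225.0], [214.0, 199.0], [165.0, 179.0], [207.0, 206.0], [257.0, 184.0], [215.0, 159.0]]
```

```bash
python3 - <<'E'
from h import *
s=get_state();R=cv2.Rodrigues(s['tcp_rot'])[0]
w,d=vision.camera('wrist');K,Rc,t=cam('wrist')
def fp(P):
    q=Rc@P+t;th=np.arctan2(np.hypot(q[0],q[1]),q[2]);a=np.arctan2(q[1],q[0]);u=K[0,2]+K[0,0]*th*np.cos(a);v=K[1,2]+K[1,1]*th*np.sin(a);return (round(u),round(v)),(round((u-130)*664/310),round((v-140)*600/280)),q[2]
for h in (0,-.013,-.03,-.06):
  for x in(0,.011):
    print(h,x,[fp(s['tcp_pos']+R@np.array([x,k,h])) for k in(-.0425,.0425)])
def up(u,v):
    z=d[v,u];r=np.hypot(u-K[0,2],v-K[1,2])/K[0,0];a=np.arctan2(v-K[1,2],u-K[0,2]);q=np.array([np.tan(r)*np.cos(a),np.tan(r)*np.sin(a),1])*z
    return R.T@(Rc.T@(q-t)-s['tcp_pos'])
for cx,cy in((110,290),(125,340),(60,330),(90,280),(560,290),(530,330),(600,340),(330,110),(90,260)):
    u,v=int(cx*310/664+130),int(cy*280/600+140);print((cx,cy),up(u,v).round(4),d[v,u].round(3))
E
```

```text
0 0 [((214, 241), (179, 217), np.float64(0.19572417682927776)), ((352, 241), (476, 217), np.float64(0.19567505564322313))]
0 0.011 [((212, 224), (176, 181), np.float64(0.19256062718049888)), ((354, 224), (479, 181), np.float64(0.19251150599444425))]
-0.013 0 [((209, 250), (170, 235), np.float64(0.18327340323570135)), ((357, 250), (486, 235), np.float64(0.1832242820496467))]
-0.013 0.011 [((208, 232), (166, 197), np.float64(0.1801098535869225)), ((358, 232), (489, 197), np.float64(0.18006073240086784))]
-0.03 0 [((203, 263), (156, 263), np.float64(0.166991622382563)), ((363, 262), (500, 262), np.float64(0.16694250119650833))]
-0.03 0.011 [((201, 243), (152, 221), np.float64(0.1638280727337841)), ((365, 243), (504, 221), np.float64(0.16377895154772945))]
-0.06 0 [((188, 291), (125, 324), np.float64(0.1382590679358482)), ((378, 291), (532, 324), np.float64(0.13820994674979353))]
-0.06 0.011 [((185, 269), (118, 277), np.float64(0.1350955182870693)), ((381, 269), (539, 277), np.float64(0.13504639710101465))]
(110, 290) [ 0.0105 -0.0432 -0.0644] 0.131
(125, 340) [-0.0044 -0.0435 -0.0588] 0.141
(60, 330) [ 0.0111 -0.0476 -0.0816] 0.114
(90, 280) [ 0.0111 -0.0483 -0.0612] 0.134
(560, 290) [ 0.0119  0.0445 -0.0673] 0.128
(530, 330) [-0.0007  0.0416 -0.0614] 0.137
(600, 340) [ 0.0123  0.0459 -0.0866] 0.109
(330, 110) [ 0.0439  0.0002 -0.0536] 0.132
(90, 260) [ 0.0117 -0.0506 -0.0536] 0.141
```

```bash
python3 -m crank '[[[0,0,-0.15,0],[0,0,-0.15,0],[0,0,0,0]]]'|grep -E "tcp_pos|force"; cat > fp.py <<'E'
from h import *
s=get_state();R=cv2.Rodrigues(s['tcp_rot'])[0]
w,d=vision.camera('wrist');K,Rc,t=cam('wrist')
v,u=np.mgrid[:420,:560];r=np.hypot(u-K[0,2],v-K[1,2])/K[0,0];a=np.arctan2(v-K[1,2],u-K[0,2])
q=np.stack([np.tan(r)*np.cos(a),np.tan(r)*np.sin(a),np.ones_like(r)],-1)*d[...,None]
W=(q.reshape(-1,3)-t)@Rc; T=((W-s['tcp_pos'])@R).reshape(420,560,3);W=W.reshape(420,560,3)
dark=(w.max(2)<60)&(d>0)
E
python3 - <<'E'
from fp import *
for lo,hi in((-.06,-.03),(.03,.06)):
    m=dark&(T[...,1]>lo)&(T[...,1]<hi)&(abs(T[...,0])<.03)&(T[...,2]>-.1)
    z=T[...,2][m];print('finger max h',np.percentile(z,[50,90,98,100]).round(4))
m=(d>0)&~dark;
for k in(.01,.03,.045,.05):print(k,W[(np.abs(T[...,0]-k)<.002)&(np.abs(T[...,1])<.003)&m][:,2].round(3)[:6])
E
```

```text
tcp_pos: [0.57, -0.1446, 0.017]
wrist_force: [0.8, -0.5, -0.0]
grasp_force: 0.0
finger max h [-0.0781 -0.0601 -0.0547 -0.0512]
finger max h [-0.0784 -0.0603 -0.0549 -0.0517]
0.01 [0.006 0.006 0.007 0.007 0.006 0.007]
0.03 [0.006 0.007 0.007 0.006 0.007 0.005]
0.045 [0.058 0.059 0.06  0.061 0.061 0.06 ]
0.05 [0.001 0.001 0.    0.002 0.    0.001]
```

The depth image shows the real fingertips about 53 mm behind the reported TCP. The fingers therefore only reached the rim level, and they pushed the dish from just inside the rim. I'll back off, come down properly behind the dish and check tip heights by depth.

```bash
python3 -m crank '[[[0,0,-0.3,0],[0,0,-0.3,0],[0,0,-0.3,0],[-0.5,0,0,0],[-0.8,0,0,0]]]'|grep -E "tcp_pos|force"; python3 -m crank '[[[-0.8,0,0,0],[-0.8,0,0,0],[-0.5,0,0,0],[0,0,0.5,0],[0,0,0.5,0]]]'|grep -E "tcp_pos|force";  python3 -m crank '[[[0,0,0.3,0],[0,0,0.1,0],[0,0,0,0],[0,0,0,0]]]'|grep -E "clock|tcp_pos|force"; python3 - <<'E'
from fp import *
for lo,hi in((-.06,-.03),(.03,.06)):
    m=dark&(T[...,1]>lo)&(T[...,1]<hi)&(abs(T[...,0])<.03)&(T[...,2]>-.1)
    print('finger h',np.percentile(T[...,2][m],[50,90,98,100]).round(4),'z',W[...,2][m].min(), 'x max',T[...,0][m].max())
m=(d>0)&~dark
rim=(abs(W[...,2]-.06)<.003)&m&(T[...,0]>-.01)&(T[...,0]<.2)&(abs(T[...,1])<.07)
P=W[rim][:,:2];print(len(P))
from scipy.optimize import least_squares
f=least_squares(lambda c:np.hypot(*(P-c).T)-.0555,P.mean(0),loss='soft_l1',f_scale=.002);print(f.x,np.median(abs(f.fun)))
print('dish in tool',((np.r_[f.x,0]-s['tcp_pos'])@R).round(4))
E
```

```text
tcp_pos: [0.5761, -0.182, 0.0442]
wrist_force: [0.1, -1.0, -0.8]
grasp_force: 0.0
tcp_pos: [0.588, -0.2474, 0.014]
wrist_force: [-0.7, 0.4, 0.2]
grasp_force: 0.0
clock: 8.2
tcp_pos: [0.5862, -0.2445, 0.001]
wrist_force: [-0.5, 0.1, -0.1]
grasp_force: 0.0
finger h [-0.0784 -0.0608 -0.0554 -0.0526] z 0.053526003418674875 x max 0.014779236983968835
finger h [-0.0783 -0.061  -0.0555 -0.0528] z 0.05373755886034584 x max 0.014992032300387533
7218
[ 0.56932601 -0.15391834] 0.0012998695517002466
dish in tool [ 0.0921 -0.0013  0.001 ]
```

```bash
python3 - <<'E'
from fp import *
m=(d>0)&(abs(abs(T[...,1])-.047)<.012)&(abs(T[...,0])<.014)
print(np.histogram(T[...,2][m],np.arange(-.1,.02,.01)))
cv2.imwrite('pics/w4.png',w[120:420,100:460,::-1])
E
```

```text
(array([1018, 1328, 1403, 1155,  504,    0,    0,    0,    0,  972, 2157]), array([-1.00000000e-01, -9.00000000e-02, -8.00000000e-02, -7.00000000e-02,
       -6.00000000e-02, -5.00000000e-02, -4.00000000e-02, -3.00000000e-02,
       -2.00000000e-02, -1.00000000e-02, -5.55111512e-17,  1.00000000e-02]))
```

View pics/w4.png

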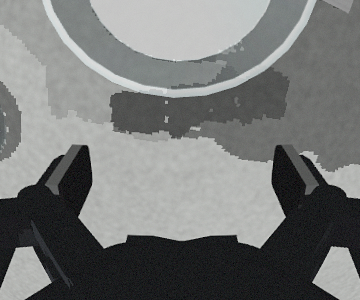

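The tips float about 53 mm above the bench, with their shadows detached from them. I'll lower them to about 14 mm.

```bash
python3 -m crank '[[[0,0,0.4,0],[0,0,0.4,0],[0,0,0.3,0],[0,0,0.2,0],[0,0,0,0]]]'|grep -E "clock|tcp_pos|force"; python3 - <<'E'
from fp import *
for lo,hi in((-.06,-.03),(.03,.06)):
    m=dark&(T[...,1]>lo)&(T[...,1]<hi)&(abs(T[...,0])<.014)&(T[...,2]>-.1)
    print('z',np.percentile(W[...,2][m],[0,2]))
g=np.array([.5483,-.0371,0]);print('ring in tool units',((g-s['tcp_pos'])@R/.03).round(2))
E
```

```text
clock: 8.72
tcp_pos: [0.5839, -0.2434, -0.0409]
wrist_force: [-0.2, 0.6, -0.1]
grasp_force: 0.0
z [0.01129423 0.01469569]
z [0.00157502 0.01463716]
ring in tool units [ 6.98 -0.02 -1.34]
```

```bash
python3 -m crank '[[[0.3,0,0,0],[0.3,0,0,0],[0.25,0,0,0],[0.2,0,0,0],[0.2,0,0,0]]]' |grep -E "tcp_pos|force"; python3 -m crank '[[[0.25,0,0,0],[0.25,0,0,0],[0.25,0,0,0],[0.25,0,0,0],[0.25,0,0,0]]]'|grep -E "tcp_pos|force"; python3 -m crank '[[[0.25,0,0,0],[0.25,0,0,0],[0.25,0,0,0],[0.25,0,0,0],[0.25,0,0,0]]]'|grep -E "tcp_pos|force";  python3 -m crank '[[[0.25,0,0,0],[0.25,0,0,0],[0.2,0,0,0],[0.1,0,0,0],[0,0,0,0]]]'|grep -E "tcp_pos|force"; cat > dish.py <<'E'
from fp import *
from scipy.optimize import least_squares
m=(d>0)&~dark
rim=(abs(W[...,2]-.06)<.003)&m&(T[...,0]>.0)&(T[...,0]<.25)&(abs(T[...,1])<.07)
P=W[rim][:,:2]
f=least_squares(lambda c:np.hypot(*(P-c).T)-.0555,P.mean(0),loss='soft_l1',f_scale=.002);print('dish',len(P),f.x,np.median(abs(f.fun)))
print('dish in tool mm',((np.r_[f.x,0]-s['tcp_pos'])@R*1e3).round(1))
print('dish->ring tool units',(np.r_[np.array([.5483,-.0371])-f.x,0]@R/.03).round(2))
E
python3 dish.py
```

```text
tcp_pos: [0.5797, -0.2065, -0.0379]
wrist_force: [0.2, -0.2, -0.2]
grasp_force: 0.0
tcp_pos: [0.574, -0.1706, -0.0377]
wrist_force: [1.6, -3.4, 2.1]
grasp_force: 0.0
tcp_pos: [0.5675, -0.1334, -0.0379]
wrist_force: [1.3, -4.8, 4.9]
grasp_force: 0.0
tcp_pos: [0.563, -0.1088, -0.038]
wrist_force: [-0.3, -2.8, 5.6]
grasp_force: 0.0
dish 15475 [ 0.55341451 -0.06016077] 0.0014407370725923116
dish in tool mm [ 49.6  -1.2 -38. ]
dish->ring tool units [ 0.79 -0.04  0.  ]
```

```bash
python3 -m crank '[[[0.2,0,0,0],[0.2,0,0,0],[0.2,0,0,0],[0.15,0,0,0],[0,0,0,0]]]'|grep -E "tcp_pos|force"; python3 dish.py; python3 -m crank '[[[-0.2,0,0,0],[-0.4,0,0,0],[-0.6,0,0,0],[-0.6,0,0,0],[-0.6,0,-0.4,0]]]'|grep -E "tcp_pos|force";python3 -m crank '[[[0,0,-0.9,0],[0,0,-0.9,0],[0,0,-0.9,0],[0,0,-0.9,0],[0,0,0,0]]]'|grep -E "clock|tcp_pos|force"; python3 dish.py
```

```text
tcp_pos: [0.5591, -0.0866, -0.0381]
wrist_force: [1.0, -2.4, 4.9]
grasp_force: 0.0
dish 15548 [ 0.54953332 -0.03784733] 0.0014478577237656866
dish in tool mm [ 49.7  -1.2 -38.1]
dish->ring tool units [ 0.03 -0.04  0.  ]
tcp_pos: [0.5677, -0.1579, -0.0295]
wrist_force: [-0.9, 0.2, -0.2]
grasp_force: 0.0
clock: 11.78
tcp_pos: [0.5747, -0.1603, 0.0866]
wrist_force: [1.3, -0.3, 0.1]
grasp_force: 0.0
dish 2100 [ 0.54799101 -0.03644168] 0.0010116633265009577
dish in tool mm [126.9  -6.1  86.2]
dish->ring tool units [-0.02  0.01  0.  ]
```

The dish is in the ring, within about 1 mm. Next I'll raise, spin and move over the rail.

```bash
python3 -m crank '[[[0,0,-0.8,-1],[0,0,-0.8,-1],[0,0,-0.6,-1],[0,0,0,-1],[0,0,0,-1]]]' 50 >/dev/null; python3 -m crank '[[[0,0,0,-1],[0,0,0,-1],[0,0,0,-1],[0,0,0,-1],[0,0,0,-1]]]'>/dev/null; python3 -m crank '[[[0,0,0,-1],[0,0,0,-0.7],[0,0,0,0],[0,0,0,0]]]'|grep -E "clock|tcp_pos|force|opening"; python3 -c "
from h import *
go([.601,.264,.12],80)"
```

```text
clock: 13.0
tcp_pos: [0.5699, -0.1583, 0.1456]
wrist_force: [0.3, 0.0, -0.2]
opening: 0.0498
grasp_force: 0.0
t 13.0 tcp [ 0.5699 -0.1583  0.1456] F [ 0.3  0.  -0.2] units [ 1.47 14.04  0.88] yaw y 79.78 tilt [-0.004  0.002 -1.   ] J [-0.38  0.25 -0.16  1.16  0.   -0.2 ]
spin units -0.04
```

```bash
python3 -m crank '[[[0.1,1,0,0],[0.1,1,0,0],[0.1,1,0,0],[0.1,1,0,0],[0.1,1,0,0]]]' >/dev/null; python3 -m crank '[[[0.1,1,0,0],[0.1,1,0,0],[0.1,1,0,0],[0.1,1,0,0],[0.1,1,0,0]]]'>/dev/null; python3 -m crank '[[[0.1,1,0,0],[0.1,1,0,0],[0.1,1,0,0],[0.1,1,0,0],[0,0,0,0]]]'>/dev/null;  python3 -m crank '[[[0,0,0,0],[0,0,0,0]]]'|grep -E "clock|tcp_pos|force|opening"; cat > rail.py <<'E'
from fp import *
go([.601,.264,.035],80)
yw=-10*np.pi/180;H=np.array([.5648,.0565,.038]);B=np.array([[np.cos(yw),-np.sin(yw),0],[np.sin(yw),np.cos(yw),0],[0,0,1]])
L=(W-H)@B   # hinge frame
print('tips h',[np.percentile(T[...,2][dark&(k*T[...,1]>0)&(abs(T[...,1])<.06)&(abs(T[...,0])<.014)&(T[...,2]>-.1)],[98,100]).round(4).tolist() for k in(-1,1)])
rho=np.hypot(L[...,1],L[...,2])
m=(d>0)&~dark&(abs(L[...,0])<.115)&(rho>.205)&(rho<.24)&(L[...,2]>0.01)&(L[...,1]>0)
print(m.sum());
for a in np.arange(-.1,.11,.04):
    k=m&(abs(L[...,0]-a)<.02)
    if k.sum()>20: print(a.round(2),k.sum(),'y,z',np.median(L[k][:,1]).round(4),np.median(L[k][:,2]).round(4),'top',np.percentile(L[k][:,2],95).round(4))
P=np.median(W[m],0);print('rail pts mid world',P.round(4),'tool',((P-s['tcp_pos'])@R).round(4))
E
python3 rail.py
```

```text
clock: 14.42
tcp_pos: [0.603, 0.2616, 0.1468]
wrist_force: [0.2, -0.0, 0.7]
opening: 0.0502
grasp_force: 0.0
t 14.47 tcp [0.6031 0.261  0.147 ] F [-0.2 -0.1 -1.3] units [0.08 0.09 3.73] yaw y 79.82 tilt [-0.002 -0.001 -1.   ] J [ 0.31  0.36 -0.01  1.2  -0.    0.49]
spin units -0.03
tips h [[-0.0488, -0.0426], [-0.0491, -0.0423]]
4529
-0.1 829 y,z 0.2126 0.0622 top 0.0639
-0.06 957 y,z 0.2126 0.0623 top 0.0638
-0.02 928 y,z 0.2126 0.0624 top 0.1559
0.02 759 y,z 0.2127 0.0622 top 0.0639
0.06 636 y,z 0.2128 0.0621 top 0.0637
0.1 420 y,z 0.2129 0.0622 top 0.0636
rail pts mid world [0.5836 0.2692 0.1002] tool [0.0203 0.0042 0.0465]
```

```bash
python3 -m crank '[[[0,0.14,0.6,0],[0,0,0.8,0],[0,0,0.8,0],[0,0,0.6,0],[0,0,0.4,0]]]' |grep -E "tcp_pos|force"; python3 -m crank '[[[0,0,0.3,0],[0,0,0.16,0],[0,0,0,0],[0,0,0,0]]]'|grep -E "tcp_pos|force";  python3 -m crank '[[[0,0,0,0],[0,0,0,0],[0,0,0,0],[0,0,0,0],[0,0,0,0]]]' 20 |grep -E "clock|tcp_pos|force|opening"; python3 -m crank '[[[0,0,0,0],[0,0,0,0],[0,0,0,0],[0,0,0,0],[0,0,0,0]]]' 0 |grep -E "clock|tcp_pos|force|opening"; python3 rail.py
```

```text
tcp_pos: [0.6027, 0.264, 0.0492]
wrist_force: [0.5, -0.2, 1.3]
grasp_force: 0.0
tcp_pos: [0.6051, 0.2661, 0.0387]
wrist_force: [-0.1, -0.3, 0.5]
grasp_force: 0.0
clock: 15.63
tcp_pos: [0.6047, 0.2663, 0.0383]
wrist_force: [-0.2, -0.3, 1.0]
opening: 0.02
grasp_force: 0.0
clock: 16.05
tcp_pos: [0.6044, 0.2658, 0.038]
wrist_force: [0.1, -2.2, 1.1]
opening: 0.0098
grasp_force: 58.5
t 16.1 tcp [0.6044 0.2658 0.038 ] F [-1.3 -2.9  1.6] units [ 0.1  -0.08  0.1 ] yaw y 79.89 tilt [ 0.    -0.001 -1.   ] J [ 0.32  0.45 -0.12  1.   -0.    0.49]
spin units -0.02
tips h [[-0.0534, -0.0458], [-0.053, -0.0458]]
11799
-0.1 2825 y,z 0.2131 0.0617 top 0.0633
-0.06 3290 y,z 0.2133 0.0616 top 0.0631
-0.02 3988 y,z 0.2124 0.062 top 0.1283
0.02 1677 y,z 0.2132 0.0619 top 0.0762
rail pts mid world [0.5597 0.2748 0.0998] tool [ 0.0456  0.001  -0.0618]
```

```bash
python3 -c "
import numpy as np
a=np.radians(np.linspace(15.2,70,21));r=.2204/.03
print(np.c_[np.diff(r*np.cos(a)),-np.diff(r*np.sin(a))].round(2).tolist())"
```

```text
[[-0.1, -0.34], [-0.12, -0.33], [-0.13, -0.33], [-0.15, -0.32], [-0.16, -0.31], [-0.18, -0.3], [-0.19, -0.29], [-0.21, -0.29], [-0.22, -0.27], [-0.23, -0.26], [-0.24, -0.25], [-0.26, -0.24], [-0.27, -0.23], [-0.28, -0.22], [-0.29, -0.2], [-0.3, -0.19], [-0.31, -0.17], [-0.31, -0.16], [-0.32, -0.14], [-0.33, -0.13]]
```

```bash
python3 -m crank '[[[0,-0.1,-0.34,0],[0,-0.12,-0.33,0],[0,-0.13,-0.33,0],[0,-0.15,-0.32,0],[0,-0.16,-0.31,0]]]' |grep -E "tcp_pos|force|opening"; python3 -m crank '[[[0,-0.18,-0.3,0],[0,-0.19,-0.29,0],[0,-0.21,-0.29,0],[0,-0.22,-0.27,0],[0,-0.23,-0.26,0]]]' |grep -E "clock|tcp_pos|force|opening"; python3 rail.py
```

```text
tcp_pos: [0.6011, 0.247, 0.088]
wrist_force: [3.9, 1.0, -7.1]
opening: 0.0101
grasp_force: 58.3
clock: 16.93
tcp_pos: [0.5962, 0.218, 0.1314]
wrist_force: [2.9, 4.9, -2.6]
opening: 0.0099
grasp_force: 58.4
t 16.98 tcp [0.596  0.2165 0.133 ] F [0.2 3.4 2.9] units [0.12 1.57 3.27] yaw y 79.91 tilt [ 0.002  0.003 -1.   ] J [ 0.25  0.32 -0.09  1.15  0.    0.42]
spin units -0.02
tips h [[-0.0543, -0.0475], [-0.0545, -0.0473]]
10942
-0.1 2737 y,z 0.1632 0.1541 top 0.1557
-0.06 3158 y,z 0.1631 0.1541 top 0.1556
-0.02 3386 y,z 0.1626 0.1543 top 0.17
0.02 1560 y,z 0.163 0.1543 top 0.1558
0.06 101 y,z 0.1634 0.1536 top 0.1552
rail pts mid world [0.5481 0.2257 0.1922] tool [ 0.0486 -0.0005 -0.0609]
```

```bash
python3 -m crank '[[[0,-0.24,-0.25,0],[0,-0.26,-0.24,0],[0,-0.27,-0.23,0],[0,-0.28,-0.22,0],[0,-0.29,-0.2,0]]]' |grep -E "tcp_pos|force|opening"; python3 -m crank '[[[0,-0.3,-0.19,0],[0,-0.31,-0.17,0],[0,-0.31,-0.16,0],[0,-0.32,-0.14,0],[0,-0.33,-0.13,0]]]' |grep -E "clock|tcp_pos|force|opening"; python3 -m crank '[[[0,0,0,0],[0,0,0,0],[0,0,0,0]]]' |grep -E "clock|tcp_pos|force|opening"; python3 rail.py
```

```text
tcp_pos: [0.5897, 0.1802, 0.1665]
wrist_force: [3.0, 10.1, 5.1]
opening: 0.01
grasp_force: 59.1
clock: 17.82
tcp_pos: [0.582, 0.1348, 0.1922]
wrist_force: [1.0, 11.8, 8.7]
opening: 0.0097
grasp_force: 58.4
clock: 18.07
tcp_pos: [0.5817, 0.1328, 0.1933]
wrist_force: [-2.5, 5.9, 14.3]
opening: 0.0099
grasp_force: 59.8
t 18.12 tcp [0.5817 0.1328 0.1933] F [-2.7  6.8 16.2] units [0.16 4.38 5.3 ] yaw y 79.98 tilt [ 0.007  0.006 -1.   ] J [ 0.11  0.22 -0.1   1.25  0.01  0.29]
spin units -0.0
tips h [[-0.0536, -0.0466], [-0.0535, -0.0454]]
10464
-0.1 2627 y,z 0.078 0.2118 top 0.2134
-0.06 3059 y,z 0.0779 0.2119 top 0.2134
-0.02 3095 y,z 0.0779 0.212 top 0.2216
0.02 1490 y,z 0.0783 0.212 top 0.2132
0.06 193 y,z 0.0783 0.2116 top 0.2131
rail pts mid world [0.5326 0.1418 0.2499] tool [ 0.0497  0.0008 -0.0569]
```

```bash
python3 -m crank '[[[0,-0.06,0,0],[0,0,0.06,0],[0,0,0,0]]]' |grep -E "tcp_pos|force"; python3 -m crank '[[[0,0,0,0],[0,0,0,0],[0,0,0,0],[0,0,0,0],[0,0,0,0]]]' 45 |grep -E "clock|tcp_pos|force|opening"; python3 rail.py;  python3 -m crank '[[[0,0,-0.3,0],[0,0,-0.6,0],[0,0,-0.8,0],[0,0,-0.8,0],[0,0,0,0]]]' |grep -E "clock|tcp_pos|force|opening"; python3 -m crank '[[[0,0,0,0],[0,0,0,0]]]' >/dev/null;python3 rail.py
```

```text
tcp_pos: [0.5818, 0.1326, 0.1933]
wrist_force: [-5.3, 9.3, 21.3]
grasp_force: 60.5
clock: 18.78
tcp_pos: [0.579, 0.1279, 0.1846]
wrist_force: [-0.2, 0.8, 0.1]
opening: 0.0449
grasp_force: 0.0
t 18.83 tcp [0.5792 0.1281 0.1845] F [-0.1  1.1  0.1] units [0.07 4.59 4.98] yaw y 79.88 tilt [-0.002 -0.001 -1.   ] J [ 0.11  0.23 -0.11  1.24 -0.    0.29]
spin units -0.02
tips h [[-0.0488, -0.0429], [-0.0488, -0.0418]]
11646
-0.1 2998 y,z 0.0774 0.2119 top 0.2136
-0.06 3469 y,z 0.0776 0.2119 top 0.2135
-0.02 3538 y,z 0.0773 0.2119 top 0.2213
0.02 1641 y,z 0.0776 0.2118 top 0.2133
rail pts mid world [0.531  0.1419 0.2499] tool [ 0.0498  0.0052 -0.0653]
clock: 19.25
tcp_pos: [0.583, 0.1287, 0.2663]
wrist_force: [0.5, 0.3, 0.7]
opening: 0.0451
grasp_force: 0.0
t 19.47 tcp [0.5792 0.1284 0.2592] F [-0.2  0.2  0.4] units [0.06 4.58 7.47] yaw y 79.9 tilt [-0.002 -0.    -1.   ] J [ 0.11  0.2   0.01  1.39 -0.    0.29]
spin units -0.02
tips h [[-0.0484, -0.0423], [-0.0477, -0.0409]]
5818
-0.1 1170 y,z 0.0771 0.2113 top 0.2129
-0.06 1341 y,z 0.0776 0.2112 top 0.2128
-0.02 1190 y,z 0.0777 0.2112 top 0.2127
0.02 981 y,z 0.0774 0.2111 top 0.2126
0.06 757 y,z 0.0781 0.211 top 0.2124
0.1 379 y,z 0.0777 0.2109 top 0.2124
rail pts mid world [0.5515 0.1375 0.2492] tool [0.0294 0.004  0.0109]
```

The panel reads about 69.5°. I'll move clear and check everything.

```bash
python3 -m crank '[[[0,0,-0.8,0],[0,0,-0.8,0],[0,0,-0.8,0],[0.3,0.3,-0.5,0],[0.6,0.3,0,0]]]' >/dev/null; python3 -m crank '[[[0.8,0,0,0],[0.8,0,0,0],[0.8,0,0,0],[0.5,0,0,0],[0,0,0,0]]]' |grep -E "clock|tcp_pos|force|opening"; python3 - <<'E'
from h import *
p,d=vision.camera('top');q,_=vision.camera('side')
a=cv2.resize(p[80:330,180:500,::-1],(512,400),interpolation=cv2.INTER_AREA);b=cv2.resize(q[120:290,200:380,::-1],(288,272))
b2=cv2.resize(q[90:330,190:400,::-1],(288,329));c=np.zeros((400,800,3),np.uint8);c[:,:512]=a;c[:329,512:]=b2;cv2.imwrite('pics/fin.png',c)
o=np.load('top0.npz')['p'];df=cv2.absdiff(o,p).max(2)
for n,(x,y) in dict(small=(444,278),vial=(389,309),beaker=(350,122),dropper=(440,151),petri=(174,168),flask=(115,231),bottle=(115,312)).items():print(n,np.median(df[y-14:y+15,x-16:x+17]),(df[y-14:y+15,x-16:x+17]>40).mean().round(3))
E
```

```text
clock: 20.3
tcp_pos: [0.4677, 0.1665, 0.3467]
wrist_force: [-0.5, -0.6, 0.6]
opening: 0.0449
grasp_force: 0.0
small 2.0 0.05
vial 52.0 0.853
beaker 2.0 0.0
dropper 2.0 0.0
petri 2.0 0.0
flask 2.0 0.0
bottle 2.0 0.0
```

View pics/fin.png

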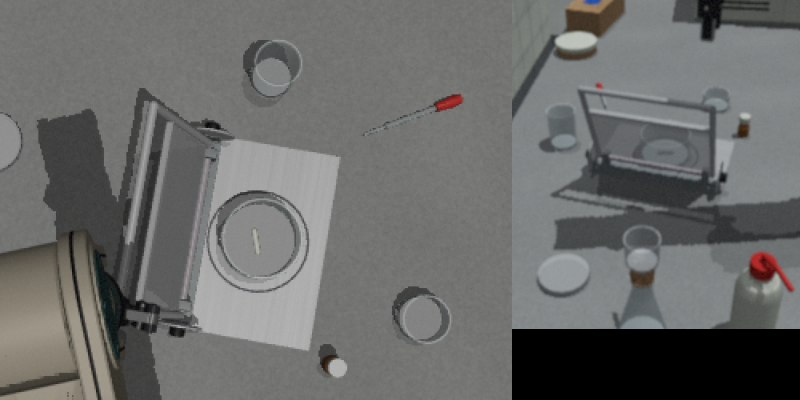

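The final view shows the dish base inside the ring (about (258,238) in the crop), the panel raised and leaning back, and the bystanders unmoved. The vial difference is only the arm's shadow, since it still sits at its original pixel.

```bash
python3 -c "
from bench import workorder
print(workorder.close_job())"
```

```text
the job is handed in; nothing more can be done
None
```

The job is handed in at about 20 s: by my measurements the dish stands inside the ring, centred to about 1 mm, the panel is at about 69.5°, and nothing else on the bench moved; the first stretch of the slide was pushed from just inside the dish's rim (real fingertips sat about 53 mm behind the reported TCP) and the rest from low behind it.

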